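# Steer the well carrier past the post into its loading bay

### The job

Load the long grey well carrier into the bay of the white loading deck by pushing it with the fingertips only; never pick it up. First push its left end in past the post to the back fence, so that the carrier stands clearly at a slant, then push its right end in until the carrier lies flat along the fence, and finally push it endwise behind the post until its left end is up against the end stop, still flat along the fence. Leave the vials, dishes, marker and strip around it where they are.

Things in the scene. Friction and masses are not known exactly. Their poses are not given: they have to be found in the camera images.
- deck: Fixed white plate, 195 x 370 mm, 4 mm thick, on the worktop. Its x points away from the robot, y to the left, z up; it spans x -120 to +75 mm, y -185 to +185 mm; origin on the worktop, so the plate's top is at z = 4 mm. A grey back fence, 24 mm high above the plate, runs along y on it from y = -181 to +171 mm, its front face at x = +50 mm.
- bay (a point): foot of the end stop's inner (right) face, at deck x = +31, y = +150 mm, on the plate; axes as the deck. The bay lies right of it, open to the right, 38 mm across: between the back fence (front face at deck x = +50 mm) and a short grey front wall (rear face at deck x = +12 mm, y = +84 to +150 mm). Stop and wall rise 24 mm above the plate.
- post (a point): foot of the round steel post, on the plate at the front corner of the bay's mouth, deck x = +4, y = +72 mm; 18 mm in diameter, rising 42 mm above the plate; fixed
- carrier: Loose grey plastic bar with nine wells in its top, 180 mm long (y), 28 mm wide (x), 26 mm high, about 0.16 kg; origin at the centre of its underside, y axis along its length to its left end. It starts on the plate in front of the fence, right of the post, within about 17 degrees of parallel to the fence. Home in the bay its origin is at about deck x = +36, y = +60 mm.
- carrier_left (a point): centre of the carrier's left (+y) end face, 13 mm above its underside
- carrier_right (a point): centre of the carrier's right (-y) end face, 13 mm above its underside
- vial_a: small vial, 23 mm in diameter, 40 mm high, standing on the deck to the left, in front of the bay; bystander, origin at its foot
- vial_b: small vial, 23 mm in diameter, 40 mm high, right of the deck; bystander, origin at its foot
- dish_a: round dish, 59 mm in diameter, 15 mm high, behind the back fence near its right end; bystander, origin at the centre of its underside
- dish_b: round dish, 59 mm in diameter, 15 mm high, behind the middle of the back fence; bystander, origin at the centre of its underside
- marker: marker pen, 135 mm long, 17 mm thick, lying left of the deck; bystander, origin under its middle
- strip: cuvette strip, 100 x 12 x 14 mm, lying right of the deck; bystander, origin under its middle

How it is judged:
By the outcome, as a careful person would: the job done as asked, in the order asked, and still so for the second after the job is handed in, with the robot touching nothing.
It also fails if it takes over 61 s, if anything falls off the work surface, if the arm or the gripper's body presses on something with over 40 N, if the wrist force passes 120 N, or if a joint passes its speed limit or range.

### The arm

A 6-joint arm with a two-finger parallel gripper is mounted at the origin on a cart in front of the work surface, level with it; the furniture and walls round the work are solid. World frame = base frame: x ahead of the robot, y to its left, z up, the work surface at z = 0. Lengths are in mm, angles in rad, forces in N, time in s.
With the tool pointing down it reaches from about 350 to 775 mm from the base axis. Payload 7.3 kg.
Tool frame: the origin (TCP) lies between the finger pads; the fingertips stand 14 mm ahead of it and the grasp point (between the pads) lies 5 mm behind it; y points along the fingers, z is the direction in which the jaws open and shut, and the axes are right-handed (so a half turn about y gives the same grasp; the last joint's range is limited). The gripper opens to 92 mm and grips with 3 to 60 N. Pads are 19 mm wide; open, the fingers measure 130 mm over their backs; the gripper's body (75 mm by 190 mm) begins 47 mm behind the grasp point.
Start: joints at [0.965, 0.342, 1.524, -0, 1.275, -0.146], TCP at [232.967, 470.5, 240.741] pointing down, gripper open.
Joint ranges: [-2.53, 2.53], [-0.77, 2.02], [0.04, 2.7], [-1, 4.14], [0.28, 2.66], [-3.11, 3.11]. Speed limits (rad/s): [2.57, 2.57, 3.14, 3.14, 3.14, 3.14].

### API

Orientations are given as [roll, pitch, yaw] about the fixed x, y, z axes, in that order (R = Rz(yaw) Ry(pitch) Rx(roll)).
In Python, from plant import bot, vision, order gives the robot as it stands.
- The arm moves only by the tool apply_moves, never from a script. Its argument "rows" is a list of rows, each a list of 3 entries, a list of its own where there are three numbers: the shift along the tool's x, y, z in cm, then the turn about the tool's y in rad, then the finger opening in cm, from 0 to 9.18. A call has 1 to 5 rows; each row is the pose to reach, as a shift and turn from the pose measured when the call began, along the tool's axes at that moment; what a row does not reach only later rows make up. A row lasts 1/8 s, in which the tool goes at most 62.5 mm and 10.7 degrees, less where a joint would pass 70% of its speed; a pose out of reach is approached as far as the arm can. A call with a gripper value outside its range is refused whole. The fingers move at their own pace and stop on an object; the grip force is fixed at half the most. Time passes only in rows, so rows that repeat a pose let the fingers close. It gives the time, the measured TCP pose, the force and the opening at its end, in the units of the state.
- bot.get_obs(): the state, without advancing time (a new reading comes with each control period).
- vision.capture(name): name is "scene" or "side" or "wrist"; returns the picture (400x640x3 uint8, red, green, blue); there is no depth.
- vision.camera_info(name): a dict with "mtx" (3x3 intrinsics, pixels), "rvec" (rotation vector, rad) and "tvec" (3), from world to camera coordinates, as OpenCV has them. Camera axes: x right, y down, z forward; pixel columns grow to the right and rows downward; lengths in mm; the calibration is good to about 2 mm. A picture is of the moment at which its call begins: read the wrist's pose just before it. camera_info takes no time and is no camera call; for the wrist camera it gives the pose at the moment of the call.
- order.close_job(): hands the job in, once; it reports no verdict.
The state is a dict: "time": time; "joint_positions": joint angles; "dq": joint speeds; "tau": joint torques, N m; "tool_pos": TCP position; "tcp_rot": TCP orientation; "contact_force": force on the tool from outside, world axes, zero at the start; "moment": the same for the moment, N m; "grip_width": finger opening in mm.
Only numpy, scipy, OpenCV 4.12 (cv2) and the standard library are available. Lean on these libraries where they do the work, as an engineer would, in place of code of your own. Each camera call takes 0.05 s, during which the arm holds its last target.

## Working session

There is one attempt and no reset: what is moved stays moved. The work goes in short steps, Python scripts to look and compute and a tool call to move; the robot and the scene stay as the last step left them, time stands still between calls to the robot, and variables do not carry over. Pictures are saved under pics/ and viewed, and the job is handed in when it is done.

Besides the shell and the picture viewer there is one more tool, called by a JSON object that holds its "method" and its "body", one argument or row to a line. apply_moves: Moves the arm, as the interface text tells. Its arguments: {"type":"object","properties":{"rows":{"type":"array","items":{"type":"array"}}},"required":["rows"]}

```bash
ls; mkdir -p pics; python3 - <<'E'
from plant import bot, vision, order
import cv2
print(bot.get_obs())
for n in ["scene","side"]:
    im=vision.capture(n); cv2.imwrite(f"pics/{n}0.png",im[:,:,::-1]); print(n,vision.camera_info(n))
E
```

```text
pics
{'time': 0.0, 'joint_positions': array([ 9.64969488e-01,  3.42731823e-01,  1.52503186e+00, -8.91153648e-06,
        1.27534636e+00, -1.46015698e-01]), 'dq': array([ 0.00114192, -0.00017478, -0.0015208 ,  0.00056837, -0.0004113 ,
        0.00222413]), 'tau': array([ 1.10000976e-03, -4.31248963e+01, -2.44220209e+01,  7.19032134e-02,
        5.61976992e-02, -1.76729714e-04]), 'tool_pos': array([232.75647695, 470.16305907, 240.03502199]), 'tcp_rot': array([-1.57229881e+00,  2.12345563e-04, -4.59808699e-01]), 'contact_force': array([-0.6142047 , -0.45877764,  0.28277314]), 'moment': array([-0.02262058, -0.00233098, -0.06310454]), 'grip_width': 91.99173332467288}
scene {'mtx': array([[370.63397806,   0.        , 316.29884842],
       [  0.        , 370.63397806, 204.22774457],
       [  0.        ,   0.        ,   1.        ]]), 'rvec': array([ 2.06571603, -0.88197717,  0.42352074]), 'tvec': array([-498.64058715,  255.51362532,  567.9277593 ])}
side {'mtx': array([[418.99859656,   0.        , 317.17611727],
       [  0.        , 418.99859656, 202.79189949],
       [  0.        ,   0.        ,   1.        ]]), 'rvec': array([ 0.06217467,  2.58758042, -1.73404646]), 'tvec': array([621.90038113,  71.32555758, 865.19479416])}
```

View pics/scene0.png

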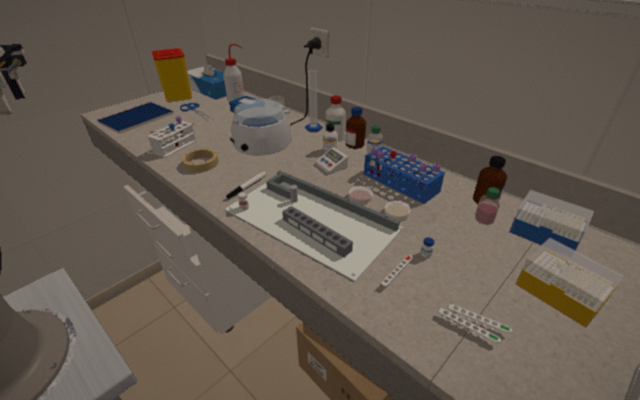

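View pics/side0.png

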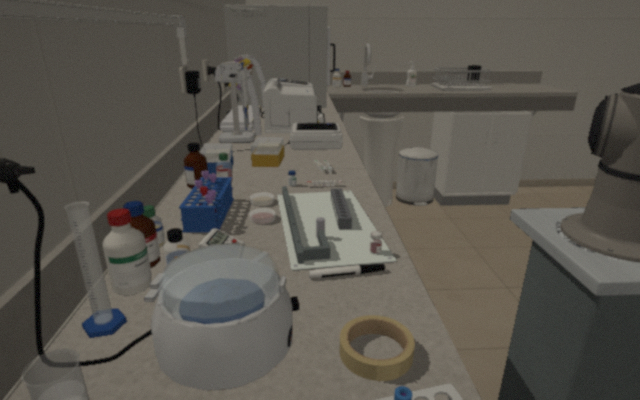

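```bash
python3 - <<'E'
import cv2
a=cv2.imread("pics/scene0.png")[160:290,210:450]; cv2.imwrite("pics/sc.png",cv2.resize(a,None,fx=3.3,fy=3.3,interpolation=cv2.INTER_CUBIC))
a=cv2.imread("pics/side0.png")[165:285,240:410]; cv2.imwrite("pics/sd.png",cv2.resize(a,None,fx=4.5,fy=4.5,interpolation=cv2.INTER_CUBIC))
E
```

```text
(no output)
```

View pics/sc.png

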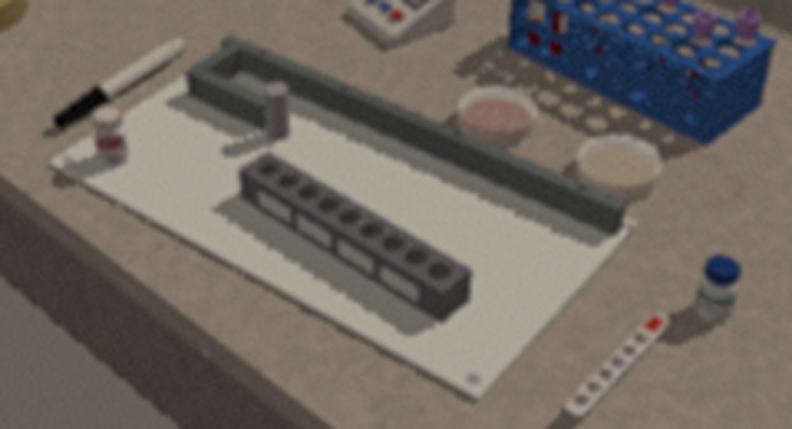

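View pics/sd.png

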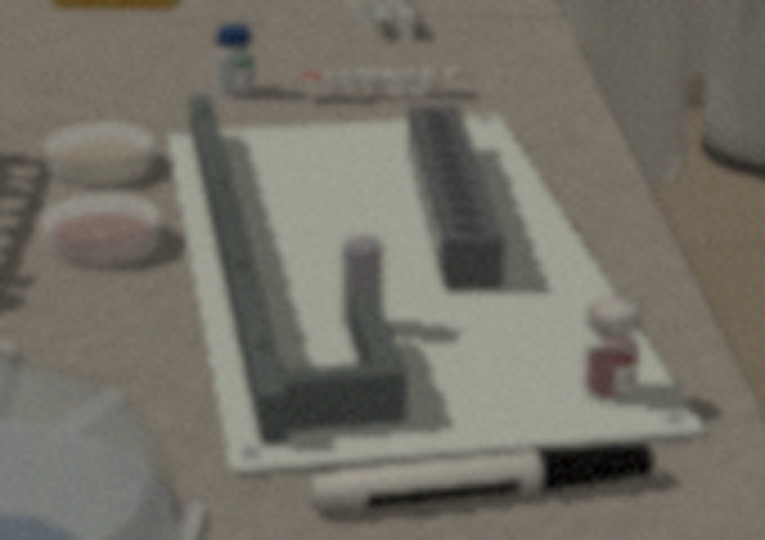

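```bash
cat > h.py <<'E'
import numpy as np, cv2
from scipy.optimize import least_squares
from plant import bot, vision, order
def proj(cam,P):
    i=vision.camera_info(cam) if isinstance(cam,str) else cam
    p,_=cv2.projectPoints(np.asarray(P,float).reshape(-1,3),i['rvec'],i['tvec'],i['mtx'],None); return p.reshape(-1,2)
def T(p,L):
    x,y,a=p; L=np.atleast_2d(np.asarray(L,float)); c,s=np.cos(a),np.sin(a)
    return np.c_[x+c*L[:,0]-s*L[:,1], y+s*L[:,0]+c*L[:,1], L[:,2]]
def fit(obs,p0):
    # obs: list (cam, local xyz, px)
    def r(p): return np.concatenate([(proj(c,T(p,L))[0]-u) for c,L,u in obs])
    s=least_squares(r,p0,loss='soft_l1',x_scale=[10,10,.1]); return s.x,r(s.x).reshape(-1,2)
E
python3 - <<'E'
from h import *
S=lambda u,v:np.array([210+(u-1.2)/3.3,160+(v-1.2)/3.3]); D=lambda u,v:np.array([240+(u-1.8)/4.5,165+(v-1.8)/4.5])
for c in("scene","side"):
    i=vision.camera_info(c); R=cv2.Rodrigues(i['rvec'])[0]; print(c,-R.T@i['tvec'])
deck=[("scene",(-120,185,4),S(52,163)),("scene",(-120,-185,4),S(477,400)),("scene",(75,-185,4),S(634,223)),
("side",(-120,185,4),D(702,432)),("side",(75,185,4),D(235,470)),("side",(75,-185,4),D(170,135)),("side",(-120,-185,4),D(497,115)),
("scene",(4,72,46),S(277,86)),("side",(4,72,46),D(363,243))]
p,r=fit(deck,[500,0,0]); print(p,np.degrees(p[2]));print(r.round(1))
car=[("scene",(-14,90,30),S(241,178)),("scene",(14,90,30),S(267,153)),("scene",(14,-90,30),S(470,268)),("scene",(-14,-90,30),S(443,294)),("scene",(-14,-90,4),S(443,320)),
("side",(14,90,30),D(441,240)),("side",(-14,90,30),D(502,236)),("side",(14,90,4),D(446,288)),("side",(-14,90,4),D(502,289)),("side",(14,-90,30),D(410,108)),("side",(-14,-90,30),D(463,107))]
q,r=fit(car,[450,0,0]); print(q,np.degrees(q[2]));print(r.round(1))
c,s=np.cos(p[2]),np.sin(p[2]); d=q[:2]-p[:2]; print("carrier in deck",c*d[0]+s*d[1],-s*d[0]+c*d[1],np.degrees(q[2]-p[2]))
im=cv2.imread("pics/scene0.png"); 
E
```

```text
scene [ 136.21124968 -573.51072679  537.59048483]
side [657.82816783 742.59874083 395.24506676]
[ 6.19357394e+02 -9.37470273e+01  1.06351377e-01] 6.093485047193162
[[-1.3 -0.4]
 [ 0.2 -0.2]
 [ 1.4 -0.1]
 [ 0.8 -0.2]
 [-1.1 -0. ]
 [-0.4 -0.1]
 [ 0.7  0.2]
 [-0.4  0.9]
 [-0.2  0.1]]
[ 5.62641525e+02 -1.47203098e+02  1.59038631e-02] 0.9112242318957591
[[-0.6 -2.4]
 [ 0.5 -0.4]
 [ 0.9  1. ]
 [ 0.1  0.2]
 [-0.3  1.8]
 [ 0.8  0.4]
 [ 0.5  0.9]
 [-0.6  0.9]
 [ 0.1  0.3]
 [-0.3 -0.1]
 [-0.9 -0.1]]
carrier in deck -62.06984091414889 -47.133598879111965 -5.182260815297402
```

```bash
cat >> h.py <<'E'
from scipy.spatial.transform import Rotation as Ro
DECK=np.array([619.36,-93.75,0.10635])
def todeck(w):
    c,s=np.cos(DECK[2]),np.sin(DECK[2]); d=np.asarray(w[:2])-DECK[:2]; return np.array([c*d[0]+s*d[1],-s*d[0]+c*d[1]])
def state():
    o=bot.get_obs(); R=Ro.from_euler('xyz',o['tcp_rot']).as_matrix(); return o,R
def go(x,y,z,yawdeg=0):
    "deck x,y of TCP, world z tip-based TCP z, tool yaw rel. deck"
    o,R=state(); w=T(DECK,[(x,y,z)])[0]; s=R.T@(w-o['tool_pos'])/10
    yaw=np.arctan2(R[1,0],R[0,0]); t=-(DECK[2]+np.radians(yawdeg)-yaw)
    print("shift cm",s.round(2),"turn",round(t,3),"| now deck",todeck(o['tool_pos']).round(1),"z",o['tool_pos'][2].round(1),'t',o['time'])
E
python3 -c "
from h import *
go(-100,0,240)"
```

```text
shift cm [ 5.123e+01  5.000e-02 -3.875e+01] turn -0.566 | now deck [-324.6  601.8] z 240.1 t 0.1
```

{"method": "apply_moves", "body": {
  "rows": [
    [[10,0,-8],-0.12,0],
    [[20,0,-15],-0.24,0],
    [[30,0,-23],-0.36,0],
    [[40,0,-30],-0.48,0],
    [[51.2,0,-38.8],-0.566,0]
  ]
}}

```text
time: 0.72
tool_pos: [372.4, 188.8, 240.4]
tcp_rot: [-1.572, 0.001, 0.11]
contact_force: [1.3, -0.0, 0.6]
grip_width: 46.4
```

```bash
python3 -c "
from h import *
go(-100,0,240)"
```

```text
shift cm [ 11.45   0.06 -30.75] turn 0.003 | now deck [-215.6  307.2] z 240.4 t 0.725
```

{"method": "apply_moves", "body": {
  "rows": [
    [[11.5,0,-30.8],0,0],
    [[11.5,0,-30.8],0,0],
    [[11.5,0,-30.8],0,0],
    [[11.5,0,-30.8],0,0],
    [[11.5,0,-30.8],0,0]
  ]
}}

```text
time: 1.35
tool_pos: [512.7, -90.6, 240.3]
tcp_rot: [-1.571, 0.001, 0.109]
contact_force: [1.2, 0.5, 0.5]
grip_width: 0.7
```

```bash
python3 -c "
from h import *
i=vision.camera_info('wrist'); print(i, -cv2.Rodrigues(i['rvec'])[0].T@i['tvec'])
im=vision.capture('wrist'); cv2.imwrite('pics/w1.png',im[:,:,::-1])
go(-100,0,240)"
```

```text
{'mtx': array([[320.26778427,   0.        , 318.22884893],
       [  0.        , 320.26778427, 198.54580934],
       [  0.        ,   0.        ,   1.        ]]), 'rvec': array([-1.94559595, -2.1696083 , -0.34101531]), 'tvec': array([ 145.09510949, -514.2719935 ,  239.91350011])} [429.22321544 -99.13412699 386.03965835]
shift cm [ 0.35 -0.   -0.76] turn -0.0 | now deck [-103.5    7.6] z 240.0 t 1.4
```

View pics/w1.png

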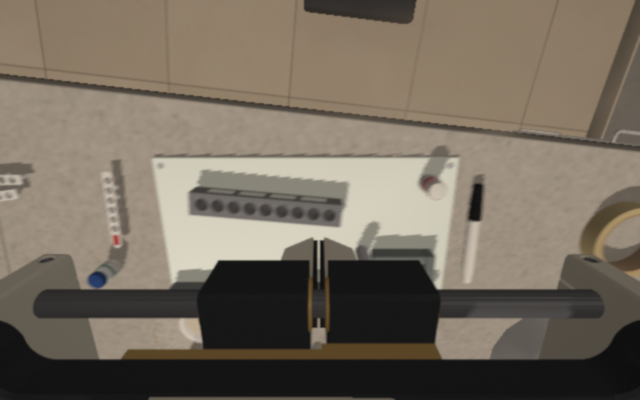

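```bash
python3 - <<'E'
import cv2
a=cv2.imread("pics/w1.png")[145:300,140:480]; cv2.imwrite("pics/w1c.png",cv2.resize(a,None,fx=2.3,fy=2.3,interpolation=cv2.INTER_CUBIC))
E
```

```text
(no output)
```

View pics/w1c.png

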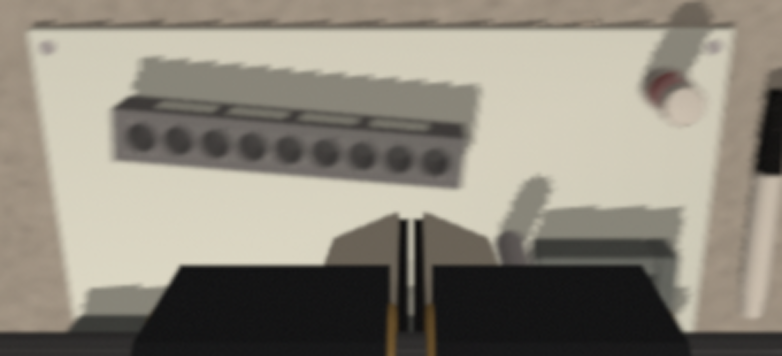

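```bash
python3 - <<'E'
from h import *
S=lambda u,v:np.array([210+(u-1.2)/3.3,160+(v-1.2)/3.3]); D=lambda u,v:np.array([240+(u-1.8)/4.5,165+(v-1.8)/4.5]); W=lambda u,v:np.array([140+(u-.65)/2.3,145+(v-.65)/2.3])
deck=[("scene",(-120,185,4),S(52,163)),("scene",(-120,-185,4),S(477,400)),("scene",(75,-185,4),S(634,223)),
("side",(-120,185,4),D(702,432)),("side",(75,185,4),D(235,470)),("side",(75,-185,4),D(170,135)),("side",(-120,-185,4),D(497,115)),
("scene",(4,72,46),S(277,86)),("side",(4,72,46),D(363,243)),("wrist",(-120,-185,4),W(28,30)),("wrist",(-120,185,4),W(735,28))]
p,r=fit(deck,[620,-90,.1]); print(p,np.degrees(p[2]));print(r.round(1).tolist())
car=[("wrist",(-14,-90,30),W(115,107)),("wrist",(14,-90,30),W(114,159)),("wrist",(14,90,30),W(461,187)),("wrist",(-14,90,30),W(464,139))]
q,r=fit(car,[560,-140,0]); print(q,np.degrees(q[2]));print(r.round(1).tolist())
pw,r=fit(deck[-2:],[620,-90,.1]);print('deck wrist only',pw)
for P in(p,pw):
    c,s=np.cos(P[2]),np.sin(P[2]); d=q[:2]-P[:2]; print("carrier in deck",c*d[0]+s*d[1],-s*d[0]+c*d[1],np.degrees(q[2]-P[2]))
E
```

```text
[ 6.20838292e+02 -9.63760681e+01  1.12211250e-01] 6.429231050471493
[[-0.3, 0.1], [2.4, -0.1], [2.8, -0.2], [0.1, -1.1], [-1.3, -0.7], [-1.3, -0.4], [-0.4, -0.2], [0.7, 1.2], [-0.8, -0.4], [3.8, -1.8], [4.8, -2.7]]
[ 5.66440881e+02 -1.54712177e+02  1.56022900e-02] 0.8939453680860148
[[-1.2, 0.1], [0.1, -0.0], [-0.1, 0.6], [1.3, -0.5]]
deck wrist only [ 6.24140168e+02 -1.01558143e+02  1.09192208e-01]
carrier in deck -60.58754119250415 -51.87802896101263 -5.535285682385479
carrier in deck -63.1481366767912 -46.54967294255805 -5.362307306907131
```

```bash
python3 - <<'E'
from h import *
i=dict(mtx=vision.camera_info('wrist')['mtx'],rvec=np.array([-1.94559595, -2.1696083 , -0.34101531]),tvec=np.array([ 145.09510949, -514.2719935 ,  239.91350011]))
S=lambda u,v:np.array([210+(u-1.2)/3.3,160+(v-1.2)/3.3]); D=lambda u,v:np.array([240+(u-1.8)/4.5,165+(v-1.8)/4.5]); W=lambda u,v:np.array([140+(u-.65)/2.3,145+(v-.65)/2.3])
deck=[("scene",(-120,185,4),S(52,163)),("scene",(-120,-185,4),S(477,400)),("scene",(75,-185,4),S(634,223)),
("side",(-120,185,4),D(702,432)),("side",(75,185,4),D(235,470)),("side",(75,-185,4),D(170,135)),("side",(-120,-185,4),D(497,115)),
("scene",(4,72,46),S(277,86)),("side",(4,72,46),D(363,243)),(i,(-120,-185,4),W(28,30)),(i,(-120,185,4),W(735,28))]
p,r=fit(deck,[620,-90,.1]); print(p,np.degrees(p[2]));print(r.round(1).tolist())
car=[(i,(-14,-90,30),W(115,107)),(i,(14,-90,30),W(114,159)),(i,(14,90,30),W(461,187)),(i,(-14,90,30),W(464,139))]
q,r=fit(car,[560,-140,0]); print(q,np.degrees(q[2]));print(r.round(1).tolist())
pw,r=fit(deck[-2:],[620,-90,.1]);print('deck wrist only',pw)
for P in(p,pw):
    c,s=np.cos(P[2]),np.sin(P[2]); d=q[:2]-P[:2]; print("carrier in deck",c*d[0]+s*d[1],-s*d[0]+c*d[1],np.degrees(q[2]-P[2]))
E
sed -i 's/^DECK=.*/DECK=np.array([619.4,-94,0.107])/' h.py
python3 -c "
from h import *
go(-95,20,80);go(-95,20,26)"
```

```text
[ 6.20052559e+02 -9.34667979e+01  1.08993606e-01] 6.244873631833699
[[-1.2, -0.4], [0.6, -0.5], [1.5, -0.5], [0.6, -0.2], [-1.2, 0.1], [-0.8, -0.1], [0.3, 0.2], [-0.3, 0.8], [-0.4, 0.2], [-0.1, -0.9], [0.2, -0.1]]
[ 5.63222739e+02 -1.46851476e+02  1.72434435e-02] 0.9879765385206173
[[-1.2, 0.0], [0.0, -0.0], [-0.0, 0.6], [1.3, -0.4]]
deck wrist only [ 6.20688893e+02 -9.31961895e+01  1.11615742e-01]
carrier in deck -62.29967109073354 -46.88606698580274 -5.256897093313082
carrier in deck -63.08491444438565 -46.920594847973724 -5.407134403989285
shift cm [ 0.84 15.99  1.29] turn -0.001 | now deck [-103.5    7.9] z 240.0 t 1.4
shift cm [ 0.83 21.39  1.32] turn -0.001 | now deck [-103.5    7.9] z 240.0 t 1.4
```

```bash
sed -i 's/^DECK=.*/DECK=np.array([620.0,-93.5,0.109])/' h.py
python3 -c "
from h import *
go(-95,28,60);go(-95,28,26)"
```

```text
shift cm [ 0.89 17.98  2.13] turn -0.003 | now deck [-104.2    7.7] z 240.0 t 1.4
shift cm [ 0.89 21.38  2.15] turn -0.003 | now deck [-104.2    7.7] z 240.0 t 1.4
```

{"method": "apply_moves", "body": {
  "rows": [
    [[0.9,5,2.1],0,0],
    [[0.9,10,2.1],0,0],
    [[0.9,15,2.1],0,0],
    [[0.9,18,2.1],0,0],
    [[0.9,18,2.1],0,0]
  ]
}}

```text
time: 2.02
tool_pos: [520.8, -75.6, 57.7]
tcp_rot: [-1.574, 0.004, 0.106]
contact_force: [-0.3, -0.5, 0.3]
grip_width: 0.3
```

```bash
python3 -c "
from h import *
go(-95,28,26);go(5,12,26)"
```

```text
shift cm [ 0.18  3.17 -0.05] turn -0.003 | now deck [-96.7  28.6] z 57.7 t 2.025
shift cm [10.19  3.13 -1.62] turn -0.003 | now deck [-96.7  28.6] z 57.7 t 2.025
```

{"method": "apply_moves", "body": {
  "rows": [
    [[0.2,1.6,0],0,0],
    [[0.2,3.1,0],0,0],
    [[0.9,3.1,0],0,0],
    [[1.6,3.1,0],0,0],
    [[2.3,3.1,-0.1],0,0]
  ]
}}

```text
time: 2.65
tool_pos: [544.5, -74.2, 27.1]
tcp_rot: [-1.574, 0.004, 0.106]
contact_force: [-1.0, 0.2, 0.3]
grip_width: 0.6
```

{"method": "apply_moves", "body": {
  "rows": [
    [[0.8,0,-0.1],0,0],
    [[1.6,0,-0.2],0,0],
    [[2.4,0,-0.3],0,0],
    [[3.2,0,-0.4],0,0],
    [[4.0,0,-0.5],0,0]
  ]
}}

```text
time: 3.28
tool_pos: [585.3, -75.0, 27.0]
tcp_rot: [-1.574, 0.004, 0.106]
contact_force: [-0.8, 0.0, 0.9]
grip_width: 0.3
```

```bash
cat >> h.py <<'E'
def look(cam,name,box,f):
    import json
    i=vision.camera_info(cam); im=vision.capture(cam)[:,:,::-1]; x0,y0,x1,y1=box
    cv2.imwrite('pics/'+name,cv2.resize(im[y0:y1,x0:x1],None,fx=f,fy=f,interpolation=cv2.INTER_CUBIC))
    import pickle; pickle.dump((i,box,f),open('pics/'+name+'.pkl','wb'))
def carfit(names_obs,p0):
    import pickle; obs=[]
    for n,L,(u,v) in names_obs:
        i,b,f=pickle.load(open('pics/'+n+'.pkl','rb')); obs.append((i,L,np.array([b[0]+(u+.5)/f-.5,b[1]+(v+.5)/f-.5])))
    q,r=fit(obs,p0); print('carrier deck',todeck(q).round(1),np.degrees(q[2]-DECK[2]).round(2),r.round(1).tolist()); return q
E
python3 -c "
from h import *
look('wrist','w2.png',(100,100,500,400),2)
go(-40,20,26)"
```

```text
shift cm [-0.86  0.11 -0.2 ] turn -0.003 | now deck [-31.4  21.9] z 27.1 t 3.325
```

View pics/w2.png

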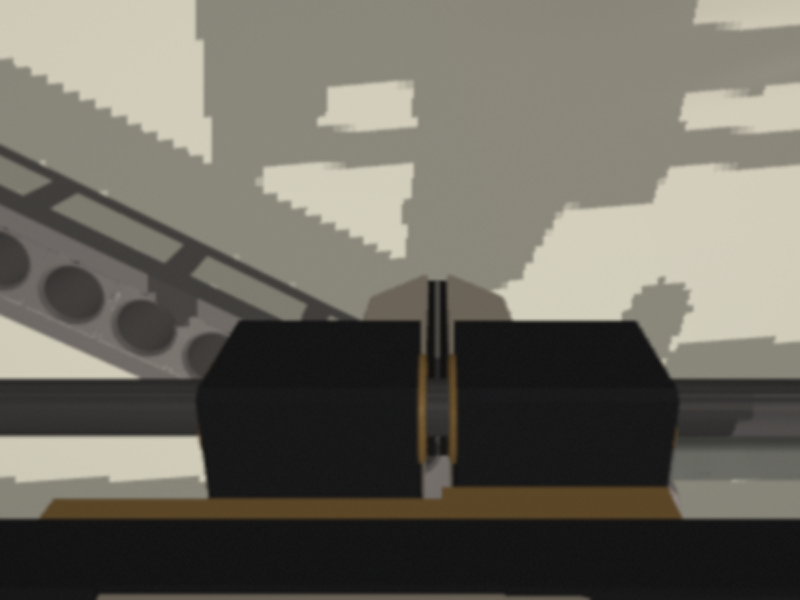

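```bash
python3 -c "
from h import *
look('scene','s2.png',(200,150,430,300),3.4)
look('side','d2.png',(260,170,420,290),4.8)"
```

```text
(no output)
```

View pics/s2.png

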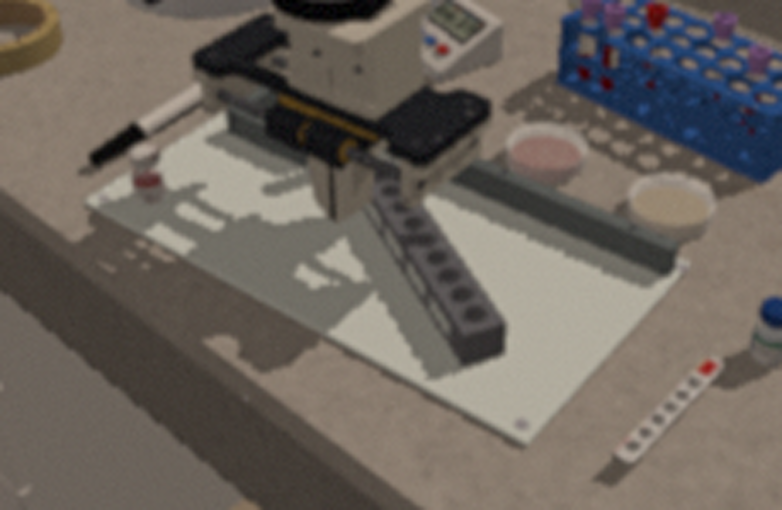

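View pics/d2.png

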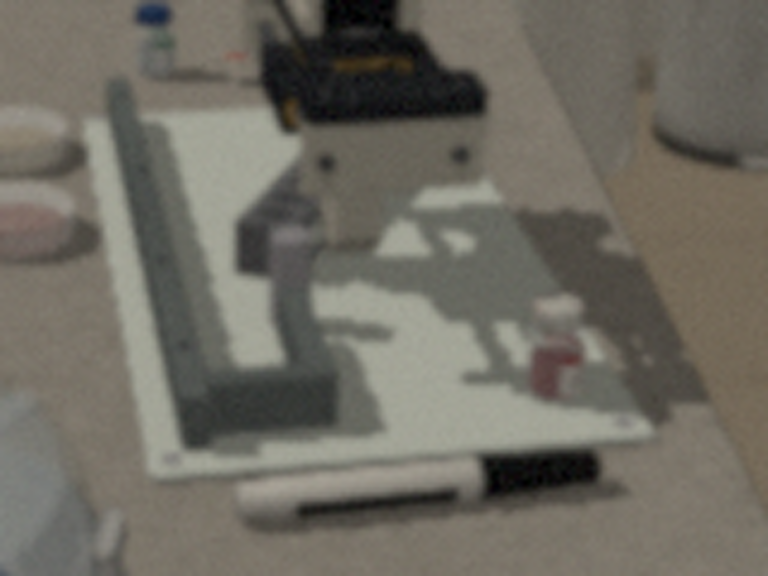

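```bash
python3 -c "
from h import *
carfit([('s2.png',(14,-90,30),(504,322)),('s2.png',(-14,-90,30),(459,336)),('s2.png',(-14,-90,4),(463,364)),('s2.png',(14,-90,4),(503,353)),('d2.png',(14,90,30),(237,225)),('d2.png',(14,90,4),(238,270))],[585,-150,-.4])
go(0,12,26)"
```

```text
carrier deck [-37.1 -49.1] -29.48 [[0.2, -0.1], [0.7, -0.3], [-0.7, 0.9], [-0.0, 0.2], [-0.0, 0.1], [-0.2, 1.7]]
shift cm [ 3.25  0.08 -1.01] turn -0.003 | now deck [-32.4  22.2] z 26.8 t 3.425
```

{"method": "apply_moves", "body": {
  "rows": [
    [[0.6,0,-0.2],0,0],
    [[1.1,0,-0.4],0,0],
    [[1.6,0,-0.5],0,0],
    [[2.0,0,-0.6],0,0],
    [[2.0,0,-0.6],0,0]
  ]
}}

```text
time: 4.05
tool_pos: [606.2, -78.9, 26.8]
tcp_rot: [-1.575, 0.003, 0.106]
contact_force: [-0.6, 0.6, -0.7]
grip_width: 0.5
```

```bash
python3 -c "
from h import *
go(0,12,26)
look('scene','s3.png',(200,150,430,300),3.4)
look('side','d3.png',(260,170,420,290),4.8)"
```

```text
shift cm [ 1.21  0.08 -0.4 ] turn -0.003 | now deck [-12.1  16. ] z 26.8 t 4.05
```

View pics/s3.png

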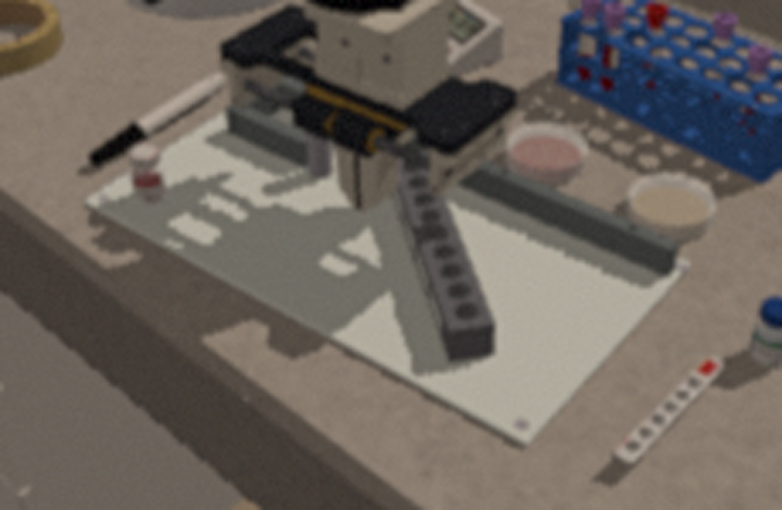

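View pics/d3.png

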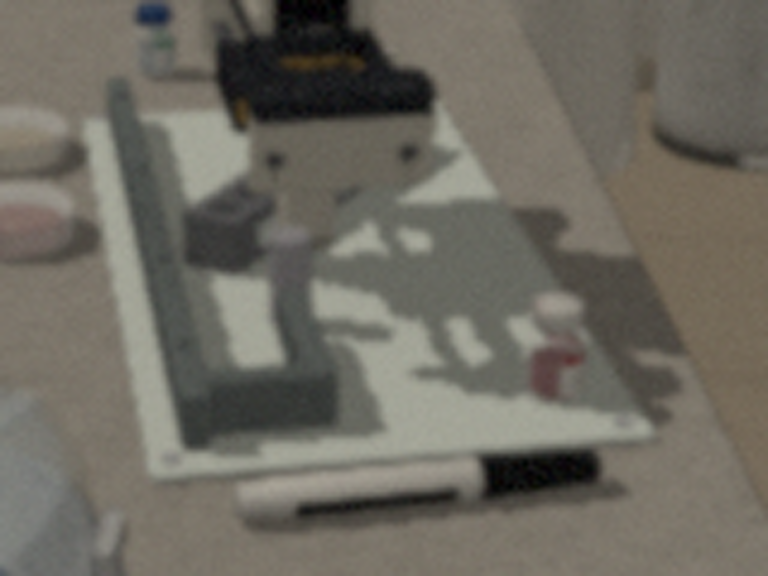

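```bash
python3 -c "
from h import *
carfit([('s3.png',(14,-90,30),(495,318)),('s3.png',(-14,-90,30),(446,329)),('s3.png',(-14,-90,4),(449,359)),('s3.png',(14,-90,4),(492,350)),('d3.png',(14,90,30),(187,226)),('d3.png',(14,90,4),(189,264)),('d3.png',(-14,90,30),(236,237)),('d3.png',(-14,90,4),(233,272))],[585,-150,-.4])"
```

```text
carrier deck [-25.6 -49.3] -38.86 [[-0.3, 0.4], [0.6, -0.5], [-0.4, 0.1], [0.2, 0.4], [-0.7, -1.4], [-0.9, 1.6], [0.4, -1.0], [1.1, 2.8]]
```

{"method": "apply_moves", "body": {
  "rows": [
    [[0.3,0,-0.1],0,0],
    [[0.5,0,-0.2],0,0],
    [[0.7,0,-0.2],0,0]
  ]
}}

```text
time: 4.53
tool_pos: [613.2, -80.1, 26.8]
tcp_rot: [-1.574, 0.003, 0.106]
contact_force: [-0.5, 0.4, -0.3]
grip_width: 0.6
```

{"method": "apply_moves", "body": {
  "rows": [
    [[0.2,0,0],0,0],
    [[0.4,0,0],0,0],
    [[0.4,0,0],0,0]
  ]
}}

```text
time: 4.9
tool_pos: [616.3, -79.5, 26.4]
tcp_rot: [-1.574, 0.005, 0.106]
contact_force: [-5.3, -0.0, 0.5]
grip_width: 0.2
```

```bash
python3 -c "
from h import *
go(0,12,26)
look('scene','s4.png',(200,150,430,300),3.4)
look('side','d4.png',(260,170,420,290),4.8)"
```

```text
shift cm [ 0.22  0.04 -0.23] turn -0.003 | now deck [-2.2 14.3] z 26.4 t 4.9
```

View pics/s4.png

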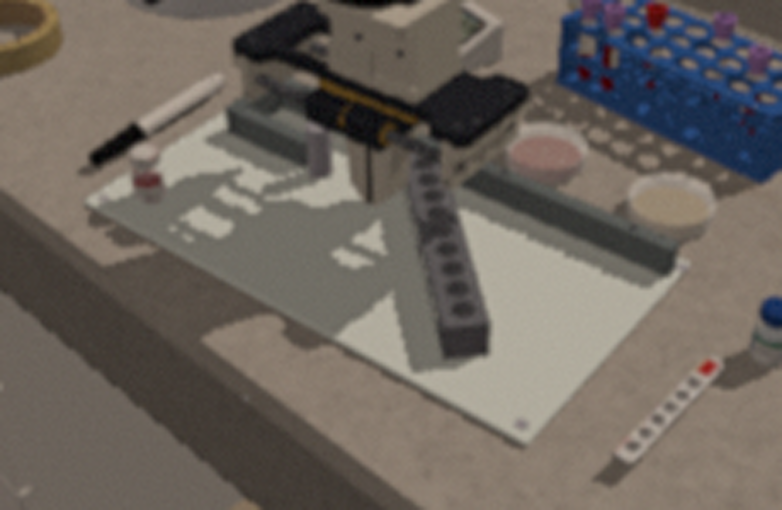

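View pics/d4.png

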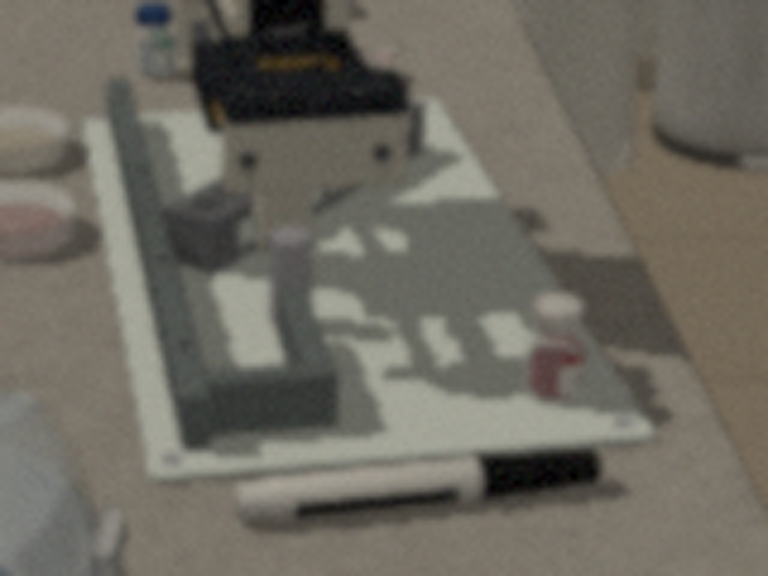

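```bash
python3 - <<'E'
from h import *
i=dict(mtx=vision.camera_info('wrist')['mtx'],rvec=np.array([-1.94559595, -2.1696083 , -0.34101531]),tvec=np.array([ 145.09510949, -514.2719935 ,  239.91350011]))
R=cv2.Rodrigues(i['rvec'])[0]; C=-R.T@i['tvec']
for n,u,v,z in[('vialb top',97,279,40),('strip',107,176,14),('strip',117,243,14)]:
    d=R.T@np.linalg.inv(i['mtx'])@[u,v,1]; w=C+d*(z-C[2])/d[2]; print(n,todeck(w))
carfit([('s4.png',(14,-90,30),(489,318)),('s4.png',(-14,-90,30),(441,326)),('s4.png',(-14,-90,4),(445,356)),('s4.png',(14,-90,4),(487,348)),('d4.png',(14,90,30),(167,219)),('d4.png',(14,90,4),(173,256)),('d4.png',(-14,90,30),(213,228)),('d4.png',(-14,90,4),(210,268))],[595,-150,-.6])
go(-50,0,80);go(-120,-100,80)
E
```

```text
vialb top [  25.54842537 -258.0604274 ]
strip [ -98.72415252 -236.86848226]
strip [ -10.7971444  -241.89597831]
carrier deck [-21.6 -50.7] -43.11 [[0.1, 0.4], [0.4, -0.3], [-0.8, 0.3], [0.3, 1.0], [-0.7, -1.0], [-1.7, 2.3], [0.3, 0.2], [1.0, 2.9]]
shift cm [-4.81 -5.32 -1.46] turn -0.003 | now deck [-2.1 14.3] z 26.5 t 5.0
shift cm [-11.78  -5.26 -11.48] turn -0.003 | now deck [-2.1 14.3] z 26.5 t 5.0
```

{"method": "apply_moves", "body": {
  "rows": [
    [[-1.5,0,0],0,0],
    [[-5,-2,-1.5],0,0],
    [[-9,-5,-7],0,0],
    [[-11.8,-5,-11],0,0],
    [[-11.8,-5,-12],0,0]
  ]
}}

```text
time: 5.62
tool_pos: [511.4, -214.6, 78.6]
tcp_rot: [-1.576, 0.002, 0.102]
contact_force: [0.0, -0.7, 0.4]
grip_width: 0.5
```

```bash
python3 -c "
from h import *
go(-120,-108,26)
go(-70,-115,26)
look('wrist','w5.png',(0,0,640,400),1.25)"
```

```text
shift cm [0.12 5.26 0.08] turn -0.007 | now deck [-121.1 -108.5] z 78.6 t 5.625
shift cm [ 5.13  5.25 -0.58] turn -0.007 | now deck [-121.1 -108.5] z 78.6 t 5.625
```

View pics/w5.png

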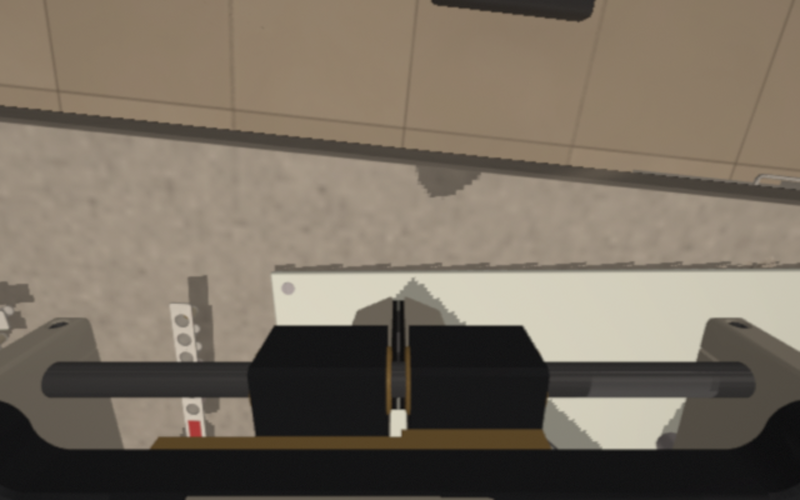

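{"method": "apply_moves", "body": {
  "rows": [
    [[0,2.6,0],0,0],
    [[0,5.2,0],0,0],
    [[0.8,5.2,-0.1],0,0],
    [[1.8,5.2,-0.2],0,0],
    [[2.8,5.2,-0.4],0,0]
  ]
}}

```text
time: 6.3
tool_pos: [542.1, -216.0, 27.2]
tcp_rot: [-1.578, 0.001, 0.103]
contact_force: [-1.1, -1.8, -0.9]
grip_width: 0.4
```

{"method": "apply_moves", "body": {
  "rows": [
    [[0.9,0,-0.2],0,0],
    [[1.8,0,-0.4],0,0],
    [[2.6,0,-0.6],0,0],
    [[3.4,0,-0.8],0,0],
    [[3.4,0,-0.8],0,0]
  ]
}}

```text
time: 6.92
tool_pos: [577.5, -220.4, 27.2]
tcp_rot: [-1.578, 0.0, 0.104]
contact_force: [-1.0, -0.5, -0.3]
grip_width: 0.5
```

```bash
python3 -c "
from h import *
go(-20,-120,26)
look('scene','s6.png',(200,150,430,300),3.4)
look('side','d6.png',(260,170,420,290),4.8)"
```

```text
shift cm [3.61 0.12 0.17] turn -0.005 | now deck [ -56.1 -121.5] z 27.2 t 6.925
```

View pics/s6.png

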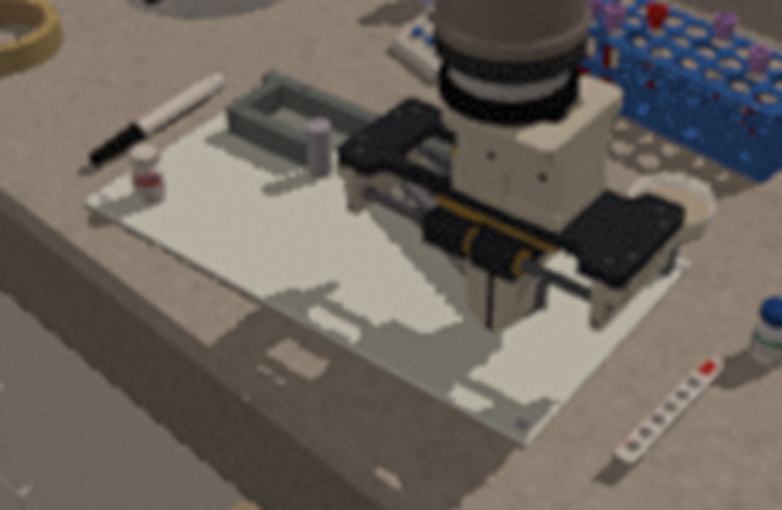

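View pics/d6.png

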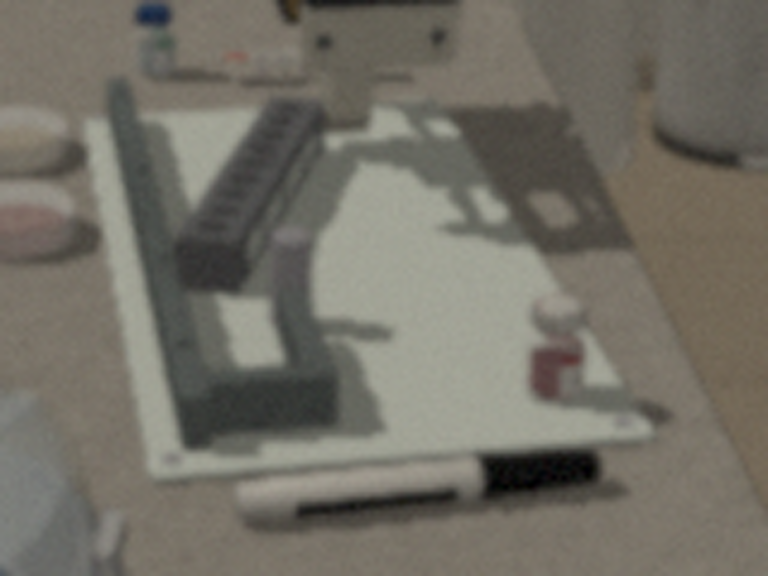

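```bash
python3 -c "
from h import *
carfit([('d6.png',(14,90,30),(178,241)),('d6.png',(14,90,4),(184,282)),('d6.png',(-14,90,30),(245,250)),('d6.png',(-14,90,4),(240,291)),('d6.png',(14,-90,30),(270,99)),('d6.png',(-14,-90,30),(324,105))],[595,-150,-.4])
go(-20,-120,26)"
```

```text
carrier deck [ -0.2 -45.8] -21.51 [[0.4, -0.4], [-0.6, 2.2], [-0.5, -1.1], [0.6, 1.6], [0.1, -0.4], [-0.0, -0.8]]
shift cm [3.68 0.11 0.15] turn -0.005 | now deck [ -56.8 -121.3] z 27.1 t 7.025
```

{"method": "apply_moves", "body": {
  "rows": [
    [[0.9,0,-0.2],0,0],
    [[1.9,0,-0.3],0,0],
    [[2.9,0,-0.4],0,0],
    [[3.9,0,-0.5],0,0],
    [[4.8,0,-0.5],0,0]
  ]
}}

```text
time: 7.65
tool_pos: [625.7, -220.2, 27.1]
tcp_rot: [-1.577, 0.001, 0.104]
contact_force: [-0.5, -0.2, 0.1]
grip_width: 0.3
```

{"method": "apply_moves", "body": {
  "rows": [
    [[0.6,0,0],0,0],
    [[1.1,0,0],0,0],
    [[1.5,0,0],0,0]
  ]
}}

```text
time: 8.02
tool_pos: [640.8, -218.6, 27.0]
tcp_rot: [-1.577, 0.001, 0.104]
contact_force: [-0.6, -0.2, -1.0]
grip_width: 0.5
```

```bash
python3 -c "
from h import *
go(12.5,-130,26)
look('side','d7.png',(260,170,420,290),4.8)"
```

```text
shift cm [ 0.54  0.1  -0.34] turn -0.005 | now deck [   7.1 -126.6] z 27.0 t 8.025
```

View pics/d7.png

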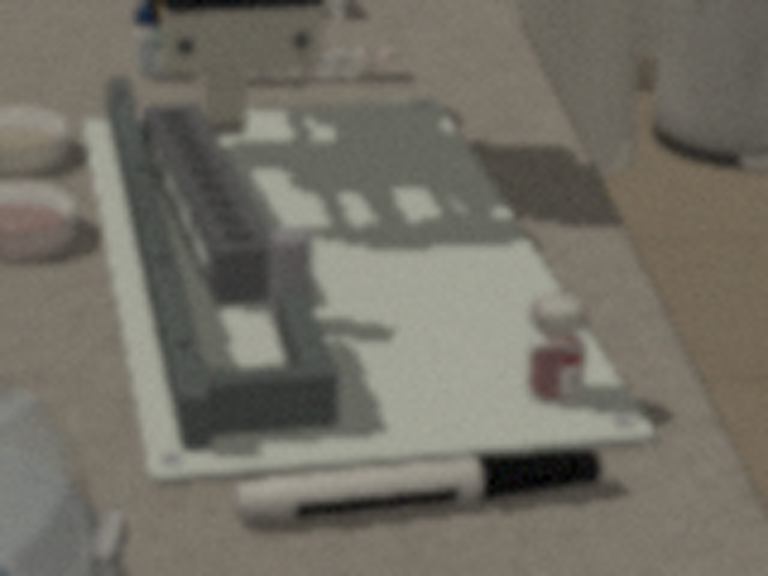

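{"method": "apply_moves", "body": {
  "rows": [
    [[0.3,0,0],0,0],
    [[0.6,0,0],0,0],
    [[0.6,0,0],0,0]
  ]
}}

```text
time: 8.45
tool_pos: [643.9, -218.0, 26.9]
tcp_rot: [-1.575, 0.008, 0.104]
contact_force: [-12.8, 0.4, 8.0]
grip_width: 0.3
```

```bash
python3 -c "
from h import *
go(12.5,-130,26); go(-30,0,26)
carfit([('d7.png',(14,90,30),(210,250)),('d7.png',(14,90,4),(217,298)),('d7.png',(-14,90,30),(270,247)),('d7.png',(-14,90,4),(268,300)),('d7.png',(14,-90,30),(147,107)),('d7.png',(-14,-90,30),(195,107))],[650,-150,.1])
"
```

```text
shift cm [ 0.24  0.09 -0.36] turn -0.005 | now deck [  10.2 -126.4] z 26.9 t 8.45
shift cm [-4.08  0.07 12.62] turn -0.005 | now deck [  10.2 -126.4] z 26.9 t 8.45
carrier deck [ 26.4 -43.4] 3.42 [[-0.3, 0.2], [-1.5, 1.5], [0.5, -0.4], [0.9, -0.2], [-0.7, -0.3], [0.6, -1.1]]
```

{"method": "apply_moves", "body": {
  "rows": [
    [[-2,0,0],0,0],
    [[-4,0,3],0,0],
    [[-4,0,8],0,0],
    [[-4,0,12.6],0,0],
    [[-4,0,12.6],0,0]
  ]
}}

```text
time: 9.07
tool_pos: [590.6, -93.7, 26.8]
tcp_rot: [-1.575, 0.009, 0.108]
contact_force: [-0.1, -0.8, 0.5]
grip_width: 0.4
```

```bash
python3 -c "
from h import *
go(10,-5,26)"
```

```text
shift cm [ 3.93  0.05 -0.79] turn -0.001 | now deck [-29.2   3. ] z 26.8 t 9.075
```

{"method": "apply_moves", "body": {
  "rows": [
    [[1.5,0,0],0,0],
    [[2.1,0,0],0,0],
    [[2.7,0,0],0,0],
    [[3.3,0,0],0,0],
    [[3.8,0,0],0,0]
  ]
}}

```text
time: 9.7
tool_pos: [628.4, -89.9, 26.4]
tcp_rot: [-1.574, 0.009, 0.107]
contact_force: [-1.6, 0.1, 1.4]
grip_width: 0.6
```

{"method": "apply_moves", "body": {
  "rows": [
    [[0.3,0,0],0,0],
    [[0.4,0,0],0,0]
  ]
}}

```text
time: 9.95
tool_pos: [630.5, -89.8, 26.3]
tcp_rot: [-1.574, 0.014, 0.108]
contact_force: [-10.7, -2.7, 7.1]
grip_width: 0.8
```

```bash
python3 -c "
from h import *
go(-20,-60,90); go(30,-190,80)
look('side','d8.png',(260,170,420,290),4.8)"
```

```text
shift cm [-3.17 -6.3  -6.28] turn -0.001 | now deck [10.9  2.5] z 26.3 t 9.95
shift cm [  1.86  -5.33 -19.27] turn -0.001 | now deck [10.9  2.5] z 26.3 t 9.95
```

View pics/d8.png

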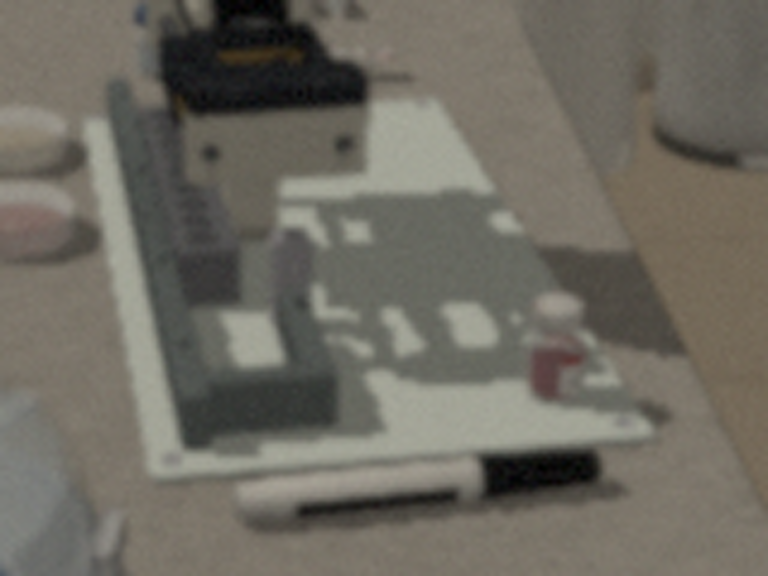

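{"method": "apply_moves", "body": {
  "rows": [
    [[-1.5,0,0],0,0],
    [[-3,-3,-2],0,0],
    [[-2,-6.3,-8],0,0],
    [[0,-6.3,-14],0,0],
    [[2,-6.3,-18],0,0]
  ]
}}

```text
time: 10.62
tool_pos: [671.6, -269.1, 91.0]
tcp_rot: [-1.576, 0.012, 0.107]
contact_force: [0.4, -0.2, -0.1]
grip_width: 0.7
```

```bash
python3 -c "
from h import *
go(35,-176,80); go(35,-176,26)
look('side','d9.png',(260,170,420,290),4.8)"
```

```text
shift cm [0.29 1.1  0.42] turn -0.002 | now deck [  32.2 -180.2] z 91.0 t 10.625
shift cm [0.36 6.5  0.45] turn -0.002 | now deck [  32.2 -180.2] z 91.0 t 10.625
```

View pics/d9.png

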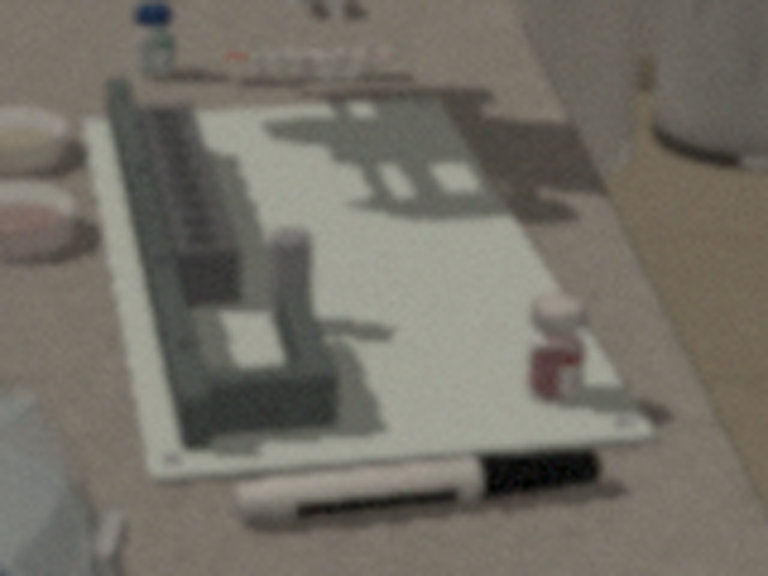

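```bash
python3 -c "
from h import *
carfit([('d9.png',(-14,90,30),(238,247)),('d9.png',(-14,90,4),(237,301)),('d9.png',(-14,-90,30),(193,107)),('d9.png',(14,-90,30),(141,107))],[650,-150,.1])
look('scene','s9.png',(200,150,430,300),3.4)"
```

```text
carrier deck [ 35.1 -43.4] -0.85 [[-0.1, 0.4], [0.2, 0.4], [0.2, -1.0], [-0.3, -0.4]]
```

View pics/s9.png

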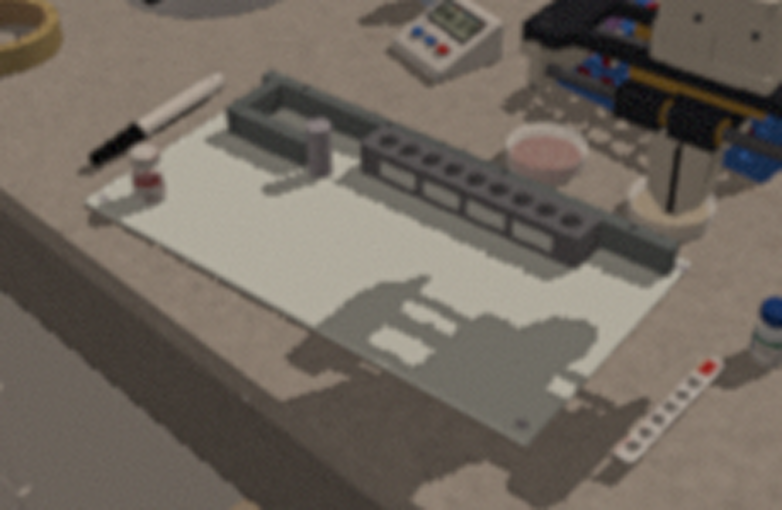

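{"method": "apply_moves", "body": {
  "rows": [
    [[0.3,2,0.4],0,0],
    [[0.3,4.5,0.4],0,0],
    [[0.3,6.4,0.4],0,0],
    [[0.3,6.4,0.4],0,0]
  ]
}}

```text
time: 11.22
tool_pos: [672.5, -266.2, 22.4]
tcp_rot: [-1.574, 0.016, 0.104]
contact_force: [-0.1, 0.2, 0.4]
grip_width: 0.4
```

```bash
python3 -c "
from h import *
go(35,-52,26)"
```

```text
shift cm [ 0.1  -0.41 12.54] turn -0.005 | now deck [  33.4 -177.4] z 22.4 t 11.225
```

{"method": "apply_moves", "body": {
  "rows": [
    [[0.1,-0.3,1.4],0,0],
    [[0.1,-0.3,2.4],0,0],
    [[0.1,-0.3,3.3],0,0],
    [[0.1,-0.3,4.2],0,0],
    [[0.1,-0.3,5.1],0,0]
  ]
}}

```text
time: 11.85
tool_pos: [668.7, -215.6, 26.1]
tcp_rot: [-1.576, 0.014, 0.104]
contact_force: [-0.0, -3.5, 3.3]
grip_width: 0.1
```

{"method": "apply_moves", "body": {
  "rows": [
    [[0,0,0.9],0,0],
    [[0,0,1.8],0,0],
    [[0,0,2.7],0,0]
  ]
}}

```text
time: 12.22
tool_pos: [665.7, -188.4, 26.0]
tcp_rot: [-1.576, 0.014, 0.104]
contact_force: [-0.5, -3.3, 1.6]
grip_width: 0.4
```

```bash
python3 -c "
from h import *
go(35,-49,26)
look('scene','s10.png',(200,150,430,300),3.4)
look('side','d10.png',(260,170,420,290),4.8)"
```

```text
shift cm [-0.04 -0.02  5.03] turn -0.005 | now deck [ 35.1 -99.3] z 26.0 t 12.225
```

View pics/s10.png

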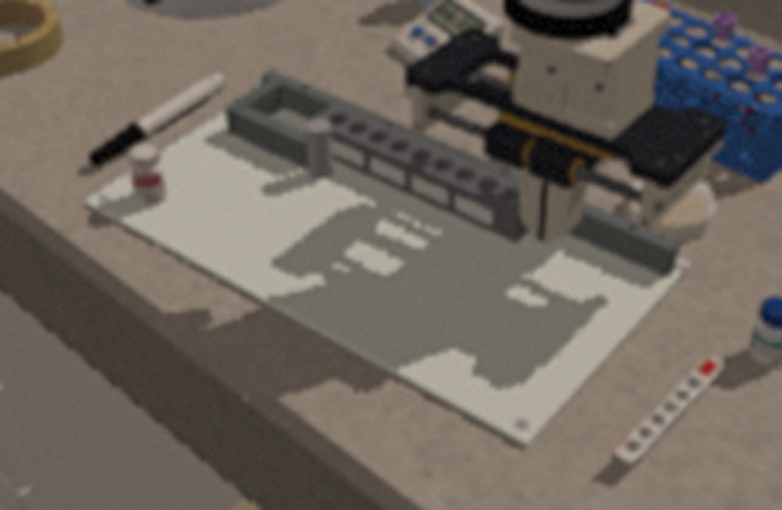

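View pics/d10.png

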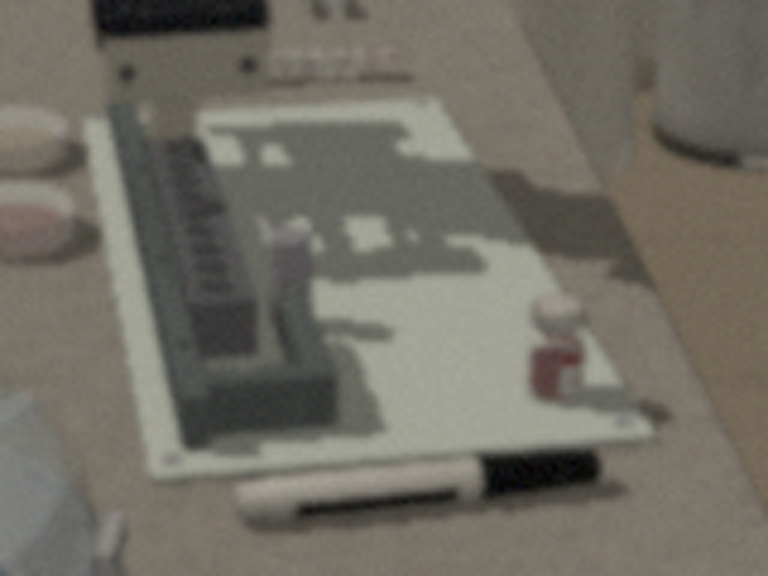

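Flat and sliding straight behind the post. Continue.

{"method": "apply_moves", "body": {
  "rows": [
    [[0,0,0.9],0,0],
    [[0,0,1.8],0,0],
    [[0,0,2.7],0,0],
    [[0,0,3.6],0,0],
    [[0,0,4.2],0,0]
  ]
}}

```text
time: 12.95
tool_pos: [661.0, -144.9, 25.7]
tcp_rot: [-1.575, 0.015, 0.105]
contact_force: [-1.5, -4.2, 2.0]
grip_width: 0.4
```

{"method": "apply_moves", "body": {
  "rows": [
    [[0,0,0.4],0,0],
    [[0,0,0.7],0,0],
    [[0,0,0.7],0,0]
  ]
}}

```text
time: 13.32
tool_pos: [660.2, -137.6, 25.5]
tcp_rot: [-1.574, 0.015, 0.105]
contact_force: [-0.8, -2.4, 2.3]
grip_width: 0.4
```

```bash
python3 -c "
from h import *
go(35,-49,26)
look('scene','s11.png',(200,150,430,300),3.4)
look('side','d11.png',(260,170,420,290),4.8)"
```

```text
shift cm [-0.02 -0.05 -0.08] turn -0.004 | now deck [ 35.2 -48.2] z 25.5 t 13.325
```

View pics/s11.png

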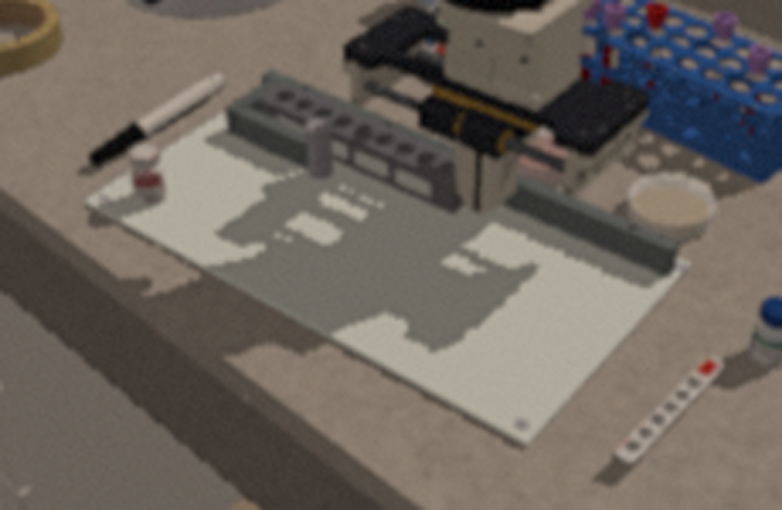

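View pics/d11.png

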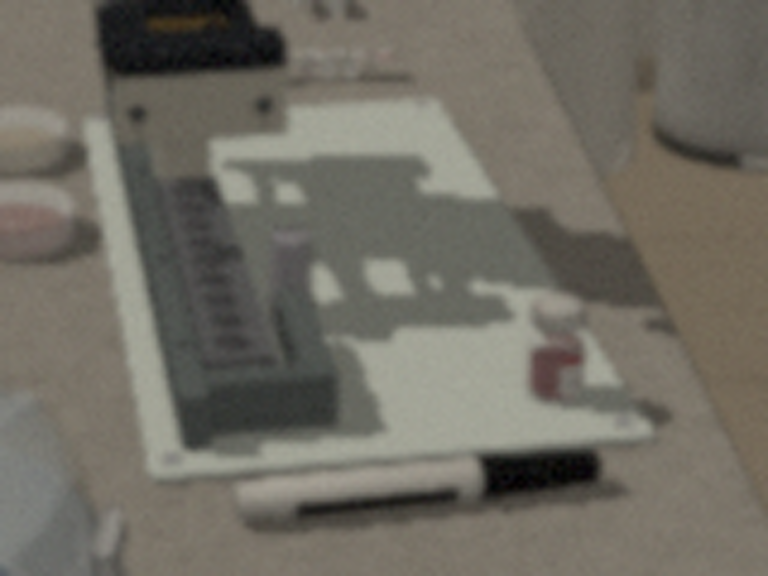

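Almost at the stop; push on until the force rises.

{"method": "apply_moves", "body": {
  "rows": [
    [[0,0,0.2],0,0],
    [[0,0,0.3],0,0],
    [[0,0,0.3],0,0]
  ]
}}

```text
time: 13.8
tool_pos: [660.1, -135.7, 25.5]
tcp_rot: [-1.576, 0.015, 0.105]
contact_force: [-0.8, -6.6, 2.1]
grip_width: 0.6
```

{"method": "apply_moves", "body": {
  "rows": [
    [[0,0,0.2],0,0],
    [[0,0,0.3],0,0],
    [[0,0,0.3],0,0]
  ]
}}

```text
time: 14.18
tool_pos: [660.1, -135.6, 25.6]
tcp_rot: [-1.58, 0.014, 0.105]
contact_force: [-0.5, -11.7, 0.2]
grip_width: 0.3
```

{"method": "apply_moves", "body": {
  "rows": [
    [[0,0,-1.0],0,0],
    [[0,0,-2.5],0,0],
    [[0,-4,-3],0,0],
    [[-4,-6.5,-3],0,0],
    [[-8,-6.5,-1],0,0]
  ]
}}

```text
time: 14.8
tool_pos: [583.1, -154.9, 93.8]
tcp_rot: [-1.582, 0.009, 0.103]
contact_force: [0.9, 0.3, 0.1]
grip_width: 0.3
```

```bash
python3 -c "
from h import *
go(-20,0,90)
look('wrist','w12.png',(120,0,520,400),1.5)
look('scene','s12.png',(200,150,430,300),3.4)
look('side','d12.png',(260,170,420,290),4.8)"
```

```text
shift cm [2.31 0.3  5.72] turn -0.006 | now deck [-43.4 -57. ] z 93.8 t 14.8
```

View pics/s12.png

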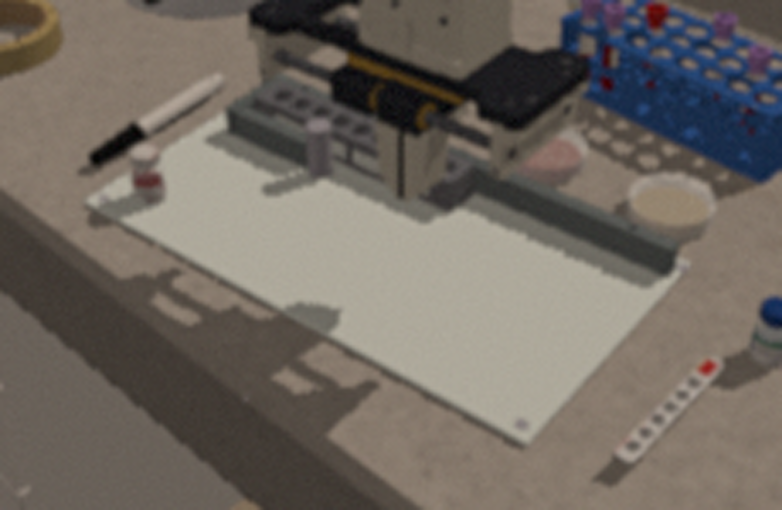

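View pics/d12.png

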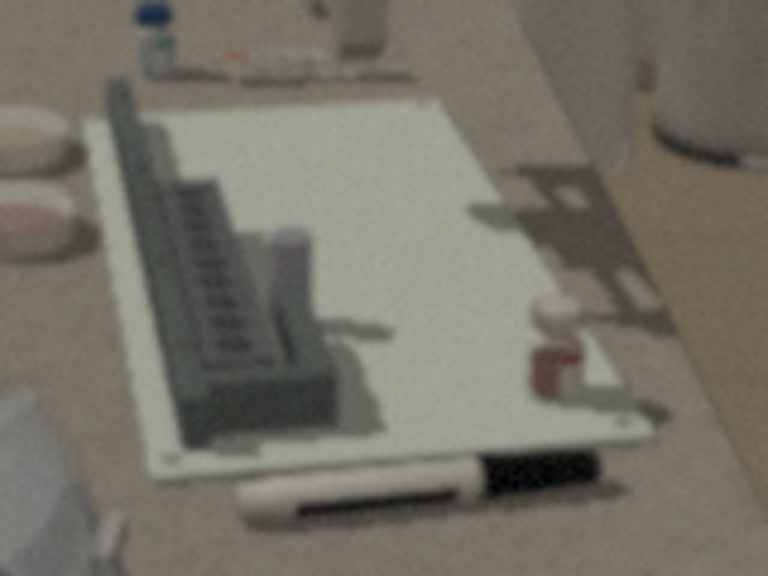

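```bash
python3 -c "
from h import *
carfit([('d12.png',(-14,90,30),(281,362)),('d12.png',(14,90,30),(204,366)),('d12.png',(-14,-90,30),(221,180)),('d12.png',(14,-90,30),(165,182))],[650,-40,.1])
im=cv2.imread('pics/d12.png')[130:470,80:380]; cv2.imwrite('pics/d12b.png',cv2.resize(im,None,fx=1.7,fy=1.7,interpolation=cv2.INTER_CUBIC))"
```

```text
carrier deck [33.8 60.5] -0.77 [[-0.5, -0.2], [0.4, -0.0], [0.4, 0.0], [-0.4, 0.3]]
```

View pics/d12b.png

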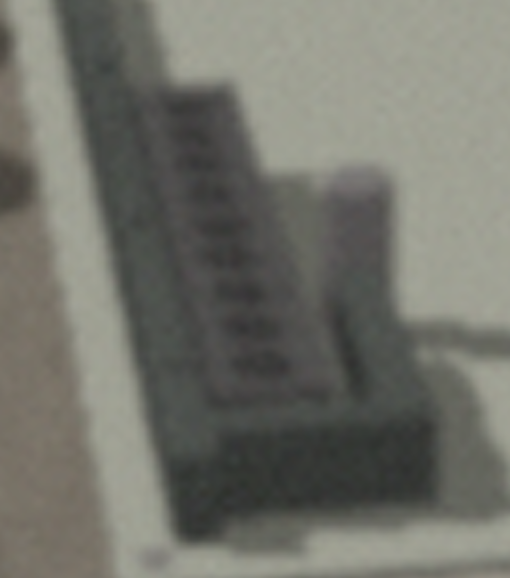

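```bash
python3 -c "
from h import *
go(-25,22,28)"
```

```text
shift cm [2.12 6.3  7.71] turn -0.005 | now deck [-45.6 -54.6] z 91.9 t 14.95
```

{"method": "apply_moves", "body": {
  "rows": [
    [[0.5,0,4],0,0],
    [[1,0,7.7],0,0],
    [[1.5,3,7.7],0,0],
    [[2.1,6.2,7.7],0,0],
    [[2.1,6.2,7.7],0,0]
  ]
}}

```text
time: 15.58
tool_pos: [592.2, -74.3, 26.6]
tcp_rot: [-1.577, 0.019, 0.104]
contact_force: [-0.0, -0.1, 0.1]
grip_width: 0.4
```

```bash
python3 -c "
from h import *
go(9,22,26)"
```

```text
shift cm [ 3.45 -0.01  0.  ] turn -0.005 | now deck [-25.5  22.2] z 26.6 t 15.575
```

{"method": "apply_moves", "body": {
  "rows": [
    [[1.5,0,0],0,0],
    [[2.6,0,0],0,0],
    [[3.2,0,0],0,0],
    [[3.5,0,0],0,0],
    [[3.5,0,0],0,0]
  ]
}}

```text
time: 16.2
tool_pos: [627.1, -70.6, 26.1]
tcp_rot: [-1.577, 0.019, 0.104]
contact_force: [-0.4, 0.5, -0.0]
grip_width: 0.6
```

{"method": "apply_moves", "body": {
  "rows": [
    [[0.2,0,0],0,0],
    [[0.3,0,0],0,0],
    [[0.3,0,0],0,0]
  ]
}}

```text
time: 16.58
tool_pos: [628.3, -70.5, 26.0]
tcp_rot: [-1.576, 0.023, 0.105]
contact_force: [-5.9, -1.1, 4.8]
grip_width: 0.3
```

{"method": "apply_moves", "body": {
  "rows": [
    [[-1.5,0,0],0,0],
    [[-4,0,0],0,0],
    [[-6,-4,-2],0,0],
    [[-10,-9,-4],0,0],
    [[-14,-14,-6],0,0]
  ]
}}

```text
time: 17.2
tool_pos: [502.6, -141.0, 163.9]
tcp_rot: [-1.576, 0.023, 0.105]
contact_force: [-0.7, -0.9, 0.4]
grip_width: 0.5
```

{"method": "apply_moves", "body": {
  "rows": [
    [[-3,-5,-5],0,0],
    [[-3,-5,-10],0,0],
    [[-3,-5,-15],0,0],
    [[-3,-5,-15],0,0]
  ]
}}

```text
time: 17.7
tool_pos: [489.3, -296.2, 215.3]
tcp_rot: [-1.578, 0.022, 0.101]
contact_force: [0.4, 0.1, 0.0]
grip_width: 0.1
```

```bash
python3 -c "
from h import *
go(-20,0,90)
look('scene','s13.png',(200,150,430,300),3.4)
look('side','d13.png',(260,170,420,290),4.8)"
```

```text
shift cm [13.32 12.11 18.92] turn -0.008 | now deck [-152.  -187.3] z 215.3 t 17.7
```

View pics/s13.png

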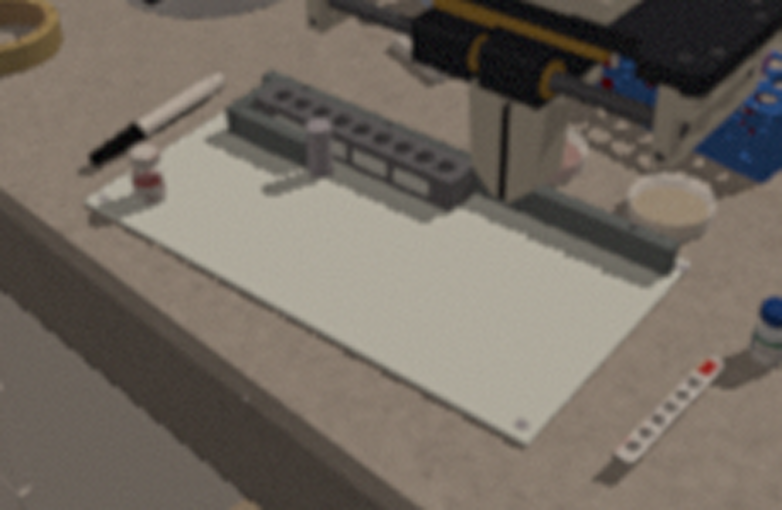

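View pics/d13.png

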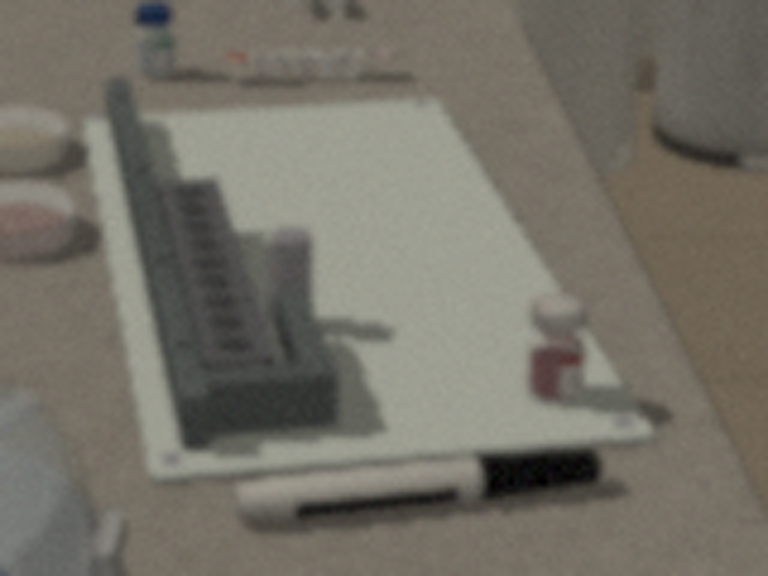

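```bash
python3 -c "
from h import *
carfit([('d13.png',(-14,90,30),(280,362)),('d13.png',(14,90,30),(203,366)),('d13.png',(-14,-90,30),(220,180)),('d13.png',(14,-90,30),(165,182))],[650,-40,.1])
print(order.close_job())"
```

```text
carrier deck [34.1 60.4] -0.82 [[-0.5, -0.2], [0.4, -0.0], [0.5, 0.0], [-0.5, 0.3]]
the job is handed in; nothing more can be done
None
```

The carrier is home in the bay, flat along the back fence with its left end against the end stop. I handed the job in at about 18 s of the 61 s, with the arm clear of everything.

1. **Left end in:** I pushed it in past the post to the fence with closed fingertips. The carrier stood at about 43° and the contact force rose to 5 N.
2. **Right end in:** I pushed it to the fence. The carrier swung slightly past parallel, leaving the left end about 15 mm off the fence, so I pressed the left half from the front until it lay flat.
3. **Endwise:** I slid it behind the post until the force rose to 12 N with no further movement. A last light press from the front, about 6 N, confirmed it was against the fence.

**Last checks:**
- **Position:** the final image fit puts the carrier at deck x = +34.1, y = +60.4 mm, against an expected +36, +60. The 2 mm in x is within the calibration error.
- **Angle:** the fit reads −0.8°. It read about the same (−0.85°) when the carrier was first pressed flat, so I take this as measurement bias.
- **Bystanders:** the vials, the marker, the strip and the tan dish look unmoved. The gripper partly hid the pink dish in the last scene view, but the side view shows it in place.
- **Forces:** readings at the end of each move stayed under about 16 N.

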